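# Swing the mosquito coil over the ash dish

### The job

Bring the mosquito coil round over the open round ash dish: with a fingertip, first push the upside-down cup away from the stand, out of the coil's way, then gently push the stand's steel arm round until the whole coil is over the dish, and move clear. The coil is brittle, so neither you nor anything else may touch it. Do not pinch or lift anything, keep the cup standing on its rim, and leave the stand, the dish and all the other things where they are.

Things in the scene. Friction and masses are not known exactly. Their poses are not given: they have to be found in the camera images.
- stand: Loose coil stand, 0.8 kg: round dark steel base 104 mm across and 10 mm high, with a 16 mm post in its middle, which is the upright pivot of the arm. Origin: centre of the underside, on the ledge and on the pivot axis; z up.
- swing_arm: Steel bar swinging level on the stand's post (2.4 rad either way from the stand's -x; friction 0.025 N m, stays put). Origin on the pivot axis, 45 mm up; it points along its -x. Bar 10 mm wide, 46 to 54 mm above the ledge, bare from 12 to 105 mm from the axis, where the coil on it begins. Hub 24 mm wide, top at 64 mm. Behind the pivot, a bare tail with a round 22 mm weight 68 mm from the axis.
- coil: Brittle flat spiral mosquito coil, 90 mm across and 7 mm thick, fixed on the arm with its centre 150 mm from the pivot axis. Origin: centre of its underside, 54 mm above the ledge; its top is at 61 mm and a thin pin at its centre ends at 66 mm. Nothing may touch it.
- dish: Open round shallow metal ash dish, 140 mm across the rim, 18 mm high, wall 3 mm, loose, 0.25 kg. It stands about 150 mm from the pivot axis, a quarter turn or so to one side of the arm's start (either side). Origin: centre of its underside.
- cup: Plastic cup upside down: rim 78 mm across on the ledge, sides tapering from 72 to 56 mm, 70 mm high, 60 g, loose. It stands between coil and dish, some 205 mm from the pivot axis, and blocks the coil until its centre is 235 mm or more from the axis; the ledge beyond is free for 80 mm. Pushed below mid-height it slides without tipping. Origin: centre of its underside, z up.
- tin_box: Closed square hinged tin box for coils, 124 mm square and 36 mm high, on the other side of the stand from the dish; not to be moved. Origin: centre of its underside.
- lighter_case: Small closed plastic lighter case lying flat, 86 x 34 x 20 mm, beyond the stand under the arm's tail; not to be moved. Origin: centre of its underside.
- pestle: Wooden pestle 150 mm long, 34 mm thick, lying along its y axis under the coil, which swings clear above it; not to be moved. Origin: underside, mid-length.
- jar: Closed glass jar, 72 mm across, 100 mm high, at the left; not to be moved. Origin: centre of its underside.
- torch: Torch standing on end, head 52 mm across, 138 mm high, at the right; not to be moved. Origin: centre of its underside.
- match_tray: Cardboard matchbox 55 x 90 x 20 mm lying at the right; not to be moved. Origin: centre of its underside.
Not all that is in view belongs to the job. What is shaped like the cup but yellow is not meant.

How it is judged:
By the outcome, as a careful person would: the job done as asked, in the order asked, and still so for the second after the job is handed in, with the robot touching nothing.
It also fails if it takes over 51 s, if anything falls off the work surface, if the arm or the gripper's body presses on something with over 40 N, if the wrist force passes 120 N, or if a joint passes its speed limit or range.

### The arm

A 6-joint arm with a two-finger parallel gripper is mounted at the origin on the work surface. World frame = base frame: x ahead of the robot, y to its left, z up, the work surface at z = 0. Lengths are in m, angles in rad, forces in N, time in s.
With the tool pointing down it reaches from about 0.25 to 0.725 m from the base axis. Payload 4 kg.
Tool frame: the origin (TCP) lies midway between the tips of the shut fingers; the grasp point (between the pads) lies 19 mm behind it; z points along the fingers, y is the line along which they close (so a half turn about z gives the same grasp; the last joint's range is limited). The gripper opens to 85 mm and grips with 20 to 120 N. Pads are 22 mm wide; open, the fingers measure 114 mm over their backs; the gripper's body (76 mm by 85 mm) begins 54 mm behind the grasp point. The pads swing forward as they close: fully open they stand 13 mm farther back than shut.
Start: joints at [-1.27, 0.241, 0.005, 1.335, 0, 1.571], TCP at [0.148, -0.478, 0.231] pointing down, gripper open.
Joint ranges: [-2.72, 2.72], [-1.05, 1.87], [-1.09, 1.28], [-1.99, 2.15], [-1.42, 1.44], [-3.14, 3.14]. Speed limits (rad/s): [2.79, 2.79, 3.14, 3.14, 3.14, 3.14].

### API

Orientations are given as a unit quaternion [x, y, z, w].
In Python, from workcell import bot gives the robot as it stands. The module is installed in compiled form; this text tells all that it offers.
- The arm moves only by the tool jog_arm, never from a script. Its argument "deltas" is a list of rows, each an object with "fingers": the opening, from 0 (shut) to 1 (fully open); "delta_pos": the shift along the tool's x, y, z normalised to -1 to 1, where 1 is 300 mm, a list of three; "yaw": the turn about the tool's z normalised to -1 to 1, where 1 is pi/4 rad. A call has 1 to 12 rows; each row is the pose to reach, as a shift and turn from the pose commanded when the call began, along the tool's axes at that moment; what a row does not reach only later rows make up. A row lasts 1/10 s, in which the tool goes at most 50 mm and 8.59 degrees, less where a joint would pass 70% of its speed; a pose out of reach is approached as far as the arm can. A call with a number of a shift or a turn outside -1 to 1 is refused whole. A call with a gripper value outside its range is refused whole. The fingers move at their own pace and stop on an object; the grip force is fixed at half the most. Time passes only in rows, so rows that repeat a pose let the fingers close. It gives the time, the measured TCP pose, the force, the opening and the grip force at its end, in the units of the state.
- bot.get_obs(): the state, without advancing time (a new reading comes with each control period).
- bot.camera(name): name is "scene" or "top" or "wrist"; returns a dict with "image" (384x512x3 uint8, red, green, blue), "range_z" (384x512 float32, m along the optical axis (not along the pixel's ray), 0 where there is no reading), "fx", "fy", "cx", "cy" (pixels), "rvec" (rotation vector, rad) and "tvec" (3), from world to camera coordinates, as OpenCV has them. Camera axes: x right, y down, z forward; pixel columns grow to the right and rows downward; lengths in m; the calibration is good to about 2 mm. A picture is of the moment at which its call begins.
- bot.job_done(): hands the job in; it is judged then, once.
The state is a dict: "clock": time; "joint_pos": joint angles; "joint_vel": joint speeds; "tau": joint torques, N m; "eef_pos": TCP position; "tool_rot": TCP orientation; "ft_force": force on the tool from outside, world axes, zero at the start; "ft_torque": the same for the moment, N m; "grip_width": finger opening in m; "grasp_force": force on a finger pad.
Only numpy, scipy, OpenCV 4.12 (cv2) and the standard library are available. Lean on these libraries where they do the work, as an engineer would, in place of code of your own. Each camera call takes 0.05 s, during which the arm holds its last target. There are 200 camera calls.

## Working session

There is one attempt and no reset: what is moved stays moved. The work goes in short steps, Python scripts to look and compute and a tool call to move; the robot and the scene stay as the last step left them, time stands still between calls to the robot, and variables do not carry over. Pictures are saved under pics/ and viewed, at most 10 in all, crops included, and the job is handed in when it is done.

Besides the shell and the picture viewer there is one more tool, called after "Emit:" by a JSON object that holds its "api" and its "payload", one argument or row to a line. jog_arm: Moves the arm, as the interface text tells. Scaled input: -1 to 1 covers 300 mm each way for a shift and pi/4 rad each way for a turn. Its arguments: {"type":"object","properties":{"deltas":{"type":"array","items":{"type":"object","properties":{"fingers":{"type":"number"},"delta_pos":{"type":"array","items":{"type":"number"}},"yaw":{"type":"number"}}}}},"required":["deltas"]}

```bash
mkdir -p pics; cat > h.py <<'E'
import numpy as np, cv2
from workcell import bot
def cam(n):
    c=bot.camera(n); R=cv2.Rodrigues(np.array(c["rvec"],float))[0]; t=np.array(c["tvec"],float).ravel()
    z=c["range_z"].astype(float); v,u=np.mgrid[:384,:512]
    P=np.stack([(u-c["cx"])/c["fx"]*z,(v-c["cy"])/c["fy"]*z,z],-1)
    W=(P-t)@R; W[z==0]=np.nan
    return c,W
E
python3 - <<'E'
from h import *
o=bot.get_obs();print({k:np.round(o[k],3) for k in("clock","eef_pos","tool_rot","ft_force","grip_width")})
for n in("top","scene"):
    c,W=cam(n); cv2.imwrite(f"pics/{n}0.png",cv2.resize(c["image"][:,:,::-1],(800,600),interpolation=cv2.INTER_CUBIC)); np.savez(f"{n}0.npz",W=W,im=c["image"])
    print(n,np.round(-cv2.Rodrigues(np.array(c["rvec"],float))[0].T@np.array(c["tvec"]).ravel(),3))
E
```

```text
{'clock': np.float64(0.0), 'eef_pos': array([ 0.148, -0.477,  0.23 ]), 'tool_rot': array([ 0.989,  0.15 , -0.   , -0.001]), 'ft_force': array([-0.253,  0.785,  0.667]), 'grip_width': np.float64(0.085)}
top [ 0.394 -0.017  1.37 ]
scene [1.28  0.214 0.914]
```

View pics/top0.png

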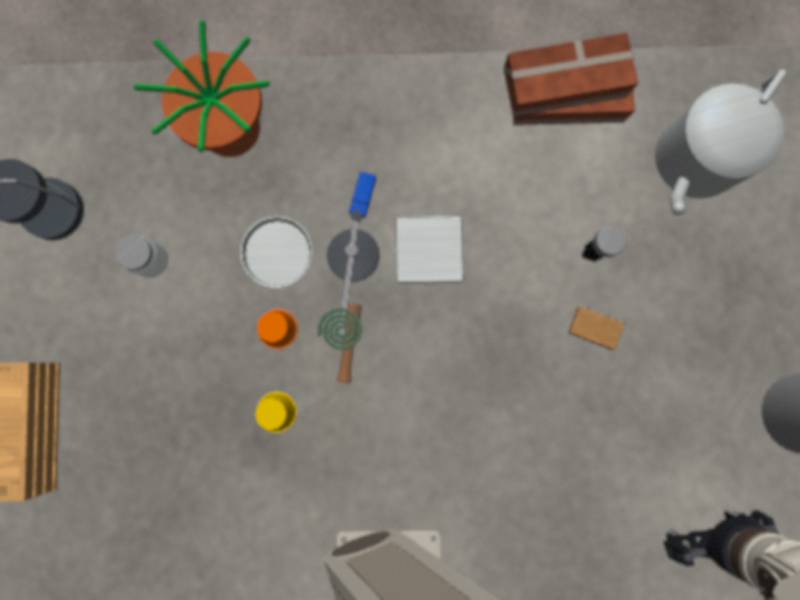

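View pics/scene0.png

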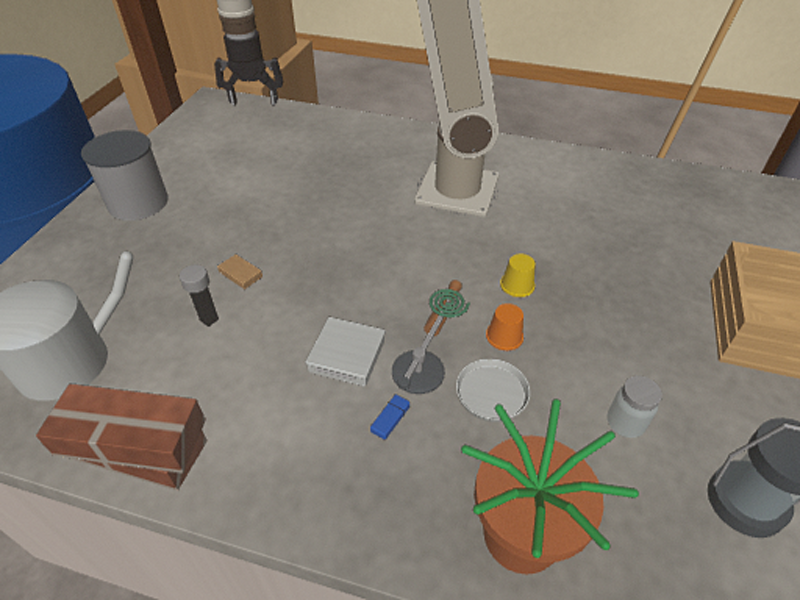

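The top view shows the orange cup at (278,328), and the yellow cup at (275,412) is a decoy of the same shape. The dish is at (276,252), the stand at (352,252), the coil at (341,328) and the bar between them at (348,290). The only thing I could confuse with the target is the yellow cup, so I choose the orange one. Next I measure.

```bash
python3 - <<'E'
from h import *
d=np.load("top0.npz");W=d["W"];im=d["im"]
hsv=cv2.cvtColor(im,cv2.COLOR_RGB2HSV);H,S,V=[hsv[...,i].astype(int) for i in range(3)]
s=512/800
def box(x0,x1,y0,y1):
    m=np.zeros(H.shape,bool);m[int(y0*s):int(y1*s),int(x0*s):int(x1*s)]=1;return m
def rep(n,m):
    p=W[m];p=p[~np.isnan(p[:,0])]
    lo,hi=np.percentile(p,[1,99],axis=0);print(n,len(p),"ctr",np.round((lo+hi)/2,4),"lo",np.round(lo,3),"hi",np.round(hi,3))
    return p
z=W[...,2]
rep("table",box(440,560,380,480))
rep("cup top",box(240,315,295,360)&(S>150)&(z>.064))
rep("cup all",box(240,315,295,360)&(S>150))
rep("yellow top",box(240,315,380,450)&(S>150)&(z>.064))
rep("dish rim",box(230,320,205,300)&(z>.012))
b=rep("base",box(322,384,222,285)&(z>.005)&(z<.02))
print(cv2.minEnclosingCircle((b[:,:2]*1000).astype(np.float32)))
rep("hub",box(335,370,235,265)&(z>.058))
c=rep("coil",box(310,370,300,356)&(z>.048)&(z<.07))
print(cv2.minEnclosingCircle((c[:,:2]*1000).astype(np.float32)))
rep("coilgreen",box(310,370,300,356)&(H>50)&(H<90)&(S>60))
bar=rep("bar",box(335,365,270,302)&(z>.04)&(z<.06)); print(cv2.fitLine((bar[:,:2]*1000).astype(np.float32),2,0,.01,.01).ravel())
rep("weight",box(340,370,205,225)&(z>.04)&(z<.07))
rep("tin",box(385,475,205,295)&(z>.03))
rep("lighter",box(345,385,165,220)&(S>150))
rep("jar",box(110,175,225,280)&(z>.09))
cv2.imwrite("pics/crop.png",cv2.resize(im[int(140*s):int(450*s),int(220*s):int(500*s),::-1],(720,797*600//797),interpolation=cv2.INTER_CUBIC))
E
```

```text
table 4904 ctr [ 0.2806 -0.213  -0.0008] lo [ 0.189 -0.324 -0.007] hi [ 0.372 -0.102  0.006]
cup top 298 ctr [0.4782 0.2049 0.0706] lo [0.452 0.179 0.065] hi [0.504 0.231 0.077]
cup all 499 ctr [0.4793 0.2007 0.0385] lo [0.443 0.171 0.002] hi [0.515 0.231 0.075]
yellow top 308 ctr [0.3208 0.2085 0.0707] lo [0.294 0.183 0.065] hi [0.347 0.234 0.077]
dish rim 217 ctr [0.6267 0.2058 0.0174] lo [0.559 0.138 0.012] hi [0.694 0.274 0.022]
base 715 ctr [0.6197 0.0595 0.0108] lo [0.572 0.011 0.005] hi [0.668 0.108 0.016]
((627.8065795898438, 55.928707122802734), 66.54652404785156)
hub 54 ctr [0.6193 0.0581 0.0649] lo [0.603 0.048 0.059] hi [0.636 0.068 0.071]
coil 457 ctr [0.4797 0.0835 0.0582] lo [0.436 0.044 0.05 ] hi [0.523 0.123 0.066]
((481.1855773925781, 80.26832580566406), 46.29330825805664)
coilgreen 10 ctr [0.4812 0.1066 0.0618] lo [0.454 0.093 0.059] hi [0.508 0.12  0.065]
bar 73 ctr [0.5552 0.0684 0.0535] lo [0.526 0.061 0.048] hi [0.585 0.076 0.059]
[ 9.8895109e-01 -1.4824216e-01  5.5496057e+02  6.7595161e+01]
weight 52 ctr [0.6829 0.048  0.0546] lo [0.67  0.038 0.047] hi [0.695 0.058 0.062]
tin 1719 ctr [ 0.6215 -0.088   0.0364] lo [ 0.56  -0.148  0.03 ] hi [ 0.683 -0.028  0.042]
lighter 244 ctr [0.7372 0.0368 0.0204] lo [0.698 0.016 0.013] hi [0.776 0.058 0.027]
jar 393 ctr [0.6179 0.4539 0.0989] lo [0.589 0.424 0.091] hi [0.647 0.484 0.107]
```

View pics/crop.png

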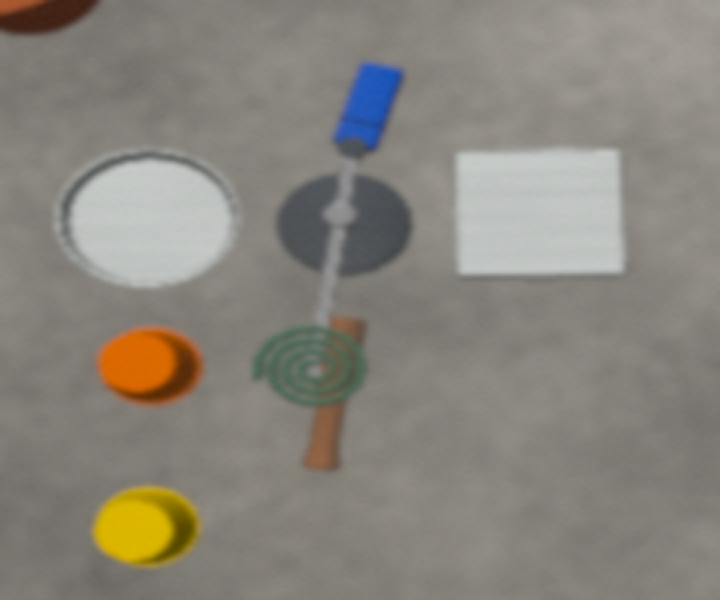

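The crop confirms it: the orange cup at (150,365) stands between the coil at (310,365) and the dish at (148,215), and the yellow decoy is at (147,525). Pivot ≈ (0.620, 0.058), cup ≈ (0.479, 0.206), dish ≈ (0.627, 0.206), arm heading ≈ 171°, dish heading ≈ 87°.

```bash
cat >> h.py <<'E'
from scipy.spatial.transform import Rotation as Ro
def st():
    o=bot.get_obs();R=Ro.from_quat(o["tool_rot"]).as_matrix();a=np.degrees(np.arctan2(R[1,0],R[0,0]))
    print("t",round(float(o["clock"]),2),"p",np.round(o["eef_pos"],4),"ang",round(a,1),"F",np.round(o["ft_force"],1));return np.array(o["eef_pos"]),R,a
def go(p,R,a,tgt,ang):
    d=R.T@(np.array(tgt)-p)/.3; print("to",np.round(tgt,4),"ang",ang,"-> delta",np.round(d,3),"yaw",round(-((ang-a+180)%360-180)/45,3))
P=np.array([.620,.058]);C=np.array([.479,.206])
E
python3 - <<'E'
from h import *
p,R,a=st()
go(p,R,a,[.32,-.21,.23],-27)
E
```

```text
t 0.1 p [ 0.148  -0.477   0.2305] ang 17.2 F [ 0.2 -0.1 -0.3]
to [ 0.32 -0.21  0.23] ang -27 -> delta [ 0.811 -0.68   0.003] yaw 0.983
```

Emit:
{"api": "jog_arm", "payload": {
  "deltas": [
    {"fingers":0,"delta_pos":[0.81,-0.68,0],"yaw":0.98},
    {"fingers":0,"delta_pos":[0.81,-0.68,0],"yaw":0.98},
    {"fingers":0,"delta_pos":[0.81,-0.68,0],"yaw":0.98},
    {"fingers":0,"delta_pos":[0.81,-0.68,0],"yaw":0.98},
    {"fingers":0,"delta_pos":[0.81,-0.68,0],"yaw":0.98},
    {"fingers":0,"delta_pos":[0.81,-0.68,0],"yaw":0.98},
    {"fingers":0,"delta_pos":[0.81,-0.68,0],"yaw":0.98},
    {"fingers":0,"delta_pos":[0.81,-0.68,0],"yaw":0.98},
    {"fingers":0,"delta_pos":[0.81,-0.68,0],"yaw":0.98}
  ]
}}

```text
clock: 1.0
eef_pos: [0.3201, -0.2096, 0.2311]
tool_rot: [0.973, -0.23, -0.0, 0.0]
ft_force: [-0.2, -0.1, 0.7]
grip_width: -0.0002
grasp_force: 0.0
```

```bash
python3 - <<'E'
from h import *
p,R,a=st()
t=P+.142*(C-P)/np.linalg.norm(C-P)
go(p,R,a,[.43,-.02,.2],-46.4); go(p,R,a,[*t,.2],-46.4)
E
```

```text
t 1.0 p [ 0.3201 -0.2096  0.2311] ang -26.6 F [-0.2 -0.1  0.7]
to [ 0.43 -0.02  0.2 ] ang -46.4 -> delta [ 0.044 -0.729  0.103] yaw 0.44
to [0.5221 0.1608 0.2   ] ang -46.4 -> delta [ 0.049 -1.405  0.103] yaw 0.44
```

Emit:
{"api": "jog_arm", "payload": {
  "deltas": [
    {"fingers":0,"delta_pos":[0.04,-0.73,0.1],"yaw":0.44},
    {"fingers":0,"delta_pos":[0.04,-0.73,0.1],"yaw":0.44},
    {"fingers":0,"delta_pos":[0.04,-0.73,0.1],"yaw":0.44},
    {"fingers":0,"delta_pos":[0.04,-0.73,0.1],"yaw":0.44},
    {"fingers":0,"delta_pos":[0.04,-0.73,0.1],"yaw":0.44}
  ]
}}

```text
clock: 1.5
eef_pos: [0.2603, -0.2326, 0.2099]
tool_rot: [0.927, -0.373, 0.007, -0.021]
ft_force: [-1.1, -0.1, 0.0]
grip_width: 0.0003
grasp_force: 0.0
```

```bash
python3 - <<'E'
from h import *
p,R,a=st()
t=P+.142*(C-P)/np.linalg.norm(C-P)
go(p,R,a,[*t,.2],-46.4)
E
```

```text
t 1.5 p [ 0.2603 -0.2326  0.2099] ang -43.9 F [-1.1 -0.1  0. ]
to [0.5221 0.1608 0.2   ] ang -46.4 -> delta [-0.28  -1.547  0.101] yaw 0.056
```

The arm moved the wrong way and the tool tilted slightly, so I'll check the joints before moving again.

```bash
python3 - <<'E'
from h import *
p,R,a=st();o=bot.get_obs();print(np.round(o["joint_pos"],3),np.round(o["joint_vel"],2));print(np.round(R,3))
E
```

```text
t 1.5 p [ 0.2603 -0.2326  0.2099] ang -43.9 F [-1.1 -0.1  0. ]
[-0.767 -0.047 -0.376  1.244  0.044  3.14 ] [-0.07 -0.11 -0.15 -0.05 -0.06  0.  ]
[[ 0.721 -0.692  0.029]
 [-0.693 -0.72   0.033]
 [-0.002 -0.044 -0.999]]
```

Emit:
{"api": "jog_arm", "payload": {
  "deltas": [
    {"fingers":0,"delta_pos":[0,0,0],"yaw":0}
  ]
}}

```text
clock: 1.6
eef_pos: [0.2609, -0.2316, 0.21]
tool_rot: [0.928, -0.372, 0.007, -0.021]
ft_force: [0.3, -0.3, 0.2]
grip_width: 0.0005
grasp_force: 0.0
```

```bash
python3 - <<'E'
from h import *
p,R,a=st();o=bot.get_obs();print(np.round(o["joint_pos"],3),np.round(o["joint_vel"],2));print(np.round(R,3))
E
```

```text
t 1.6 p [ 0.2609 -0.2316  0.21  ] ang -43.7 F [ 0.3 -0.3  0.2]
[-0.765 -0.048 -0.377  1.244  0.045  3.14 ] [ 0.03  0.01  0.03 -0.01  0.01  0.  ]
[[ 0.723 -0.691  0.029]
 [-0.691 -0.722  0.034]
 [-0.002 -0.045 -0.999]]
```

Joint 6 is at its +3.14 limit; heading = j1 − j6 + 180°. I'll use the opposite heading of 133.6° instead, which comes to the same thing, and turn back.

Emit:
{"api": "jog_arm", "payload": {
  "deltas": [
    {"fingers":0,"delta_pos":[0,0,0],"yaw":-0.8},
    {"fingers":0,"delta_pos":[0,0,0],"yaw":-0.8},
    {"fingers":0,"delta_pos":[0,0,0],"yaw":-0.8},
    {"fingers":0,"delta_pos":[0,0,0],"yaw":-0.8},
    {"fingers":0,"delta_pos":[0,0,0],"yaw":-0.8},
    {"fingers":0,"delta_pos":[0,0,0],"yaw":-0.8}
  ]
}}

```text
clock: 2.2
eef_pos: [0.2627, -0.2312, 0.2104]
tool_rot: [0.998, -0.067, 0.014, -0.018]
ft_force: [0.7, 1.1, 0.2]
grip_width: 0.0
grasp_force: 0.0
```

```bash
python3 - <<'E'
from h import *
p,R,a=st();o=bot.get_obs();print(np.round(o["joint_pos"],3));print(np.round(R[2],3))
go(p,R,a,[.43,-.02,.2],a+45)
E
```

```text
t 2.2 p [ 0.2627 -0.2312  0.2104] ang -7.7 F [0.7 1.1 0.2]
[-0.761 -0.047 -0.375  1.244  0.045  2.514]
[ 0.026 -0.037 -0.999]
to [ 0.43 -0.02  0.2 ] ang 37.33710306447628 -> delta [ 0.458 -0.77   0.075] yaw -1.0
```

Emit:
{"api": "jog_arm", "payload": {
  "deltas": [
    {"fingers":0,"delta_pos":[0.46,-0.77,0.08],"yaw":-0.98},
    {"fingers":0,"delta_pos":[0.46,-0.77,0.08],"yaw":-0.98},
    {"fingers":0,"delta_pos":[0.46,-0.77,0.08],"yaw":-0.98},
    {"fingers":0,"delta_pos":[0.46,-0.77,0.08],"yaw":-0.98},
    {"fingers":0,"delta_pos":[0.46,-0.77,0.08],"yaw":-0.98},
    {"fingers":0,"delta_pos":[0.46,-0.77,0.08],"yaw":-0.98},
    {"fingers":0,"delta_pos":[0.46,-0.77,0.08],"yaw":-0.98}
  ]
}}

```text
clock: 2.9
eef_pos: [0.4316, -0.0172, 0.198]
tool_rot: [0.949, 0.315, 0.02, -0.011]
ft_force: [-0.8, -0.4, 0.2]
grip_width: -0.0003
grasp_force: 0.0
```

```bash
python3 - <<'E'
from h import *
p,R,a=st()
t=P+.142*(C-P)/np.linalg.norm(C-P)
go(p,R,a,[*t,.2],a+45)
E
```

```text
t 2.9 p [ 0.4316 -0.0172  0.198 ] ang 36.7 F [-0.8 -0.4  0.2]
to [0.5221 0.1608 0.2   ] ang 81.73281222197825 -> delta [ 0.596 -0.295  0.022] yaw -1.0
```

Emit:
{"api": "jog_arm", "payload": {
  "deltas": [
    {"fingers":0,"delta_pos":[0.6,-0.3,0.02],"yaw":-1},
    {"fingers":0,"delta_pos":[0.6,-0.3,0.02],"yaw":-1},
    {"fingers":0,"delta_pos":[0.6,-0.3,0.02],"yaw":-1},
    {"fingers":0,"delta_pos":[0.6,-0.3,0.02],"yaw":-1},
    {"fingers":0,"delta_pos":[0.6,-0.3,0.02],"yaw":-1},
    {"fingers":0,"delta_pos":[0.6,-0.3,0.02],"yaw":-1},
    {"fingers":0,"delta_pos":[0.6,-0.3,0.02],"yaw":-1}
  ]
}}

```text
clock: 3.6
eef_pos: [0.5208, 0.1595, 0.2006]
tool_rot: [0.758, 0.652, 0.022, -0.003]
ft_force: [0.1, 0.1, -0.6]
grip_width: 0.0002
grasp_force: 0.0
```

```bash
python3 - <<'E'
from h import *
p,R,a=st()
t=P+.142*(C-P)/np.linalg.norm(C-P)
go(p,R,a,[*t,.16],a+45)
E
```

```text
t 3.6 p [0.5208 0.1595 0.2006] ang 81.5 F [ 0.1  0.1 -0.6]
to [0.5221 0.1608 0.16  ] ang 126.47056058623116 -> delta [0.    0.    0.136] yaw -1.0
```

Emit:
{"api": "jog_arm", "payload": {
  "deltas": [
    {"fingers":0,"delta_pos":[0,0,0.1],"yaw":-1},
    {"fingers":0,"delta_pos":[0,0,0.1],"yaw":-1},
    {"fingers":0,"delta_pos":[0,0,0.1],"yaw":-1},
    {"fingers":0,"delta_pos":[0,0,0.1],"yaw":-1},
    {"fingers":0,"delta_pos":[0,0,0.1],"yaw":-1},
    {"fingers":0,"delta_pos":[0,0,0.1],"yaw":-1},
    {"fingers":0,"delta_pos":[0,0,0.1],"yaw":-1}
  ]
}}

```text
clock: 4.3
eef_pos: [0.5218, 0.1599, 0.1712]
tool_rot: [0.451, 0.892, 0.021, 0.006]
ft_force: [0.1, -0.7, 0.8]
grip_width: -0.0
grasp_force: 0.0
```

```bash
python3 - <<'E'
from h import *
p,R,a=st()
c,W=cam("wrist");A=cv2.resize(c["image"][:,:,::-1],(400,300))
np.savez("w1.npz",W=W,im=c["image"])
s,Ws=cam("scene");np.savez("s1.npz",W=Ws,im=s["image"])
# gripper extents by height above TCP, in tool frame
Q=(Ws.reshape(-1,3)-p)@R
ok=(np.abs(Q[:,0])<.08)&(np.abs(Q[:,1])<.09)&(Q[:,2]<.005)&(Q[:,2]>-.12)
for h in range(0,110,10):
    m=ok&(-Q[:,2]*1000>=h-5)&(-Q[:,2]*1000<h+5)
    if m.sum()>3: print(h,m.sum(),"x",np.round(np.percentile(Q[m,0],[2,98])*1000),"y",np.round(np.percentile(Q[m,1],[2,98])*1000))
B=cv2.resize(s["image"][130:290,180:400,::-1],(400,300),interpolation=cv2.INTER_CUBIC)
cv2.imwrite("pics/w1.png",np.hstack([A,B]))
go(p,R,a,[*(P+.142*(C-P)/np.linalg.norm(C-P)),.1],133.6)
E
```

```text
t 4.3 p [0.5218 0.1599 0.1712] ang 126.4 F [ 0.1 -0.7  0.8]
0 4 x [-10.  -0.] y [2. 7.]
10 17 x [-11.   7.] y [-5. 13.]
20 25 x [-11.   8.] y [-6. 16.]
30 20 x [-11.   6.] y [-3. 14.]
40 9 x [-12.  -7.] y [-7. 13.]
50 49 x [-12.   8.] y [-29.  33.]
60 35 x [-13.   8.] y [-38.  43.]
70 58 x [-16.   9.] y [-48.  49.]
80 57 x [-17.   4.] y [-57.  56.]
90 88 x [-18.  11.] y [-56.  62.]
100 80 x [-19.   7.] y [-16.  59.]
to [0.5221 0.1608 0.1   ] ang 133.6 -> delta [-0.    -0.008  0.237] yaw -0.161
```

View pics/w1.png

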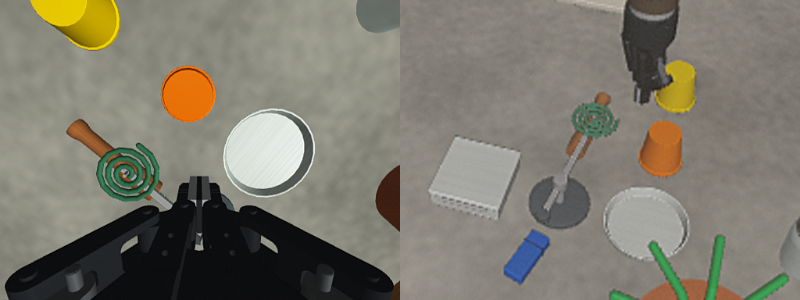

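The wrist view (left half) shows the cup at (188,94), the coil at (127,172) and the dish at (268,152). The shut fingertip at (200,188) sits in the gap between the coil and the dish. Next I check the cup, coil and dish positions from this close view.

```bash
python3 - <<'E'
from h import *
d=np.load("w1.npz");W=d["W"];im=d["im"]
hsv=cv2.cvtColor(im,cv2.COLOR_RGB2HSV).astype(int);z=W[...,2]
x,y=W[...,0],W[...,1]
def cir(n,m):
    q=(W[m][:,:2]*1000).astype(np.float32);lo,hi=np.percentile(q,[1,99],axis=0);print(n,len(q),(lo+hi)/2,hi-lo)
near=lambda c,r:np.hypot(x-c[0],y-c[1])<r
cir("cup",near(C,.06)&(hsv[...,1]>150)&(z>.066)&(z<.076))
cir("coil",near((.481,.081),.055)&(z>.058)&(z<.064))
cir("dishrim",near((.627,.206),.085)&(z>.014)&(z<.024))
E
```

```text
cup 3266 [476.65006714 205.77080345] [52.11260681 52.08691483]
coil 3268 [471.6194339   83.38950384] [72.68036804 77.54360813]
dishrim 1451 [624.84831238 205.91849136] [136.38302612 136.11806488]
```

Emit:
{"api": "jog_arm", "payload": {
  "deltas": [
    {"fingers":0,"delta_pos":[0,0,0.24],"yaw":-0.16},
    {"fingers":0,"delta_pos":[0,0,0.24],"yaw":-0.16},
    {"fingers":0,"delta_pos":[0,0,0.24],"yaw":-0.16}
  ]
}}

```text
clock: 4.7
eef_pos: [0.5209, 0.1622, 0.0955]
tool_rot: [0.393, 0.919, 0.019, 0.004]
ft_force: [0.2, -1.4, -0.3]
grip_width: 0.0002
grasp_force: 0.0
```

```bash
python3 - <<'E'
from h import *
p,R,a=st();u=(C-P)/np.linalg.norm(C-P)
go(p,R,a,[*(P+.142*u),.022],133.6)
go(p,R,a,[*(P+.210*u),.022],133.6)
E
```

```text
t 4.7 p [0.5209 0.1622 0.0955] ang 133.7 F [ 0.2 -1.4 -0.3]
to [0.5221 0.1608 0.022 ] ang 133.6 -> delta [-0.008 -0.01   0.245] yaw 0.002
to [0.4751 0.21   0.022 ] ang 133.6 -> delta [ 0.219 -0.009  0.246] yaw 0.002
```

Emit:
{"api": "jog_arm", "payload": {
  "deltas": [
    {"fingers":0,"delta_pos":[-0.01,-0.01,0.08],"yaw":0},
    {"fingers":0,"delta_pos":[-0.01,-0.01,0.16],"yaw":0},
    {"fingers":0,"delta_pos":[-0.01,-0.01,0.245],"yaw":0},
    {"fingers":0,"delta_pos":[-0.01,-0.01,0.245],"yaw":0}
  ]
}}

```text
clock: 5.1
eef_pos: [0.5245, 0.1609, 0.0239]
tool_rot: [0.393, 0.919, 0.02, 0.005]
ft_force: [-0.8, -0.9, -0.9]
grip_width: -0.0002
grasp_force: 0.0
```

```bash
python3 - <<'E'
from h import *
p,R,a=st();u=(C-P)/np.linalg.norm(C-P)
go(p,R,a,[*(P+.210*u),.022],133.6)
E
```

```text
t 5.1 p [0.5245 0.1609 0.0239] ang 133.7 F [-0.8 -0.9 -0.9]
to [0.4751 0.21   0.022 ] ang 133.6 -> delta [ 0.232 -0.006  0.007] yaw 0.002
```

Now I push the cup slowly outwards, about 6 mm per row.

Emit:
{"api": "jog_arm", "payload": {
  "deltas": [
    {"fingers":0,"delta_pos":[0.02,0,0],"yaw":0},
    {"fingers":0,"delta_pos":[0.04,0,0],"yaw":0},
    {"fingers":0,"delta_pos":[0.06,0,0],"yaw":0},
    {"fingers":0,"delta_pos":[0.08,-0.005,0.005],"yaw":0},
    {"fingers":0,"delta_pos":[0.1,-0.005,0.005],"yaw":0},
    {"fingers":0,"delta_pos":[0.12,-0.005,0.005],"yaw":0},
    {"fingers":0,"delta_pos":[0.14,-0.005,0.005],"yaw":0},
    {"fingers":0,"delta_pos":[0.16,-0.005,0.005],"yaw":0},
    {"fingers":0,"delta_pos":[0.18,-0.005,0.005],"yaw":0},
    {"fingers":0,"delta_pos":[0.2,-0.005,0.005],"yaw":0},
    {"fingers":0,"delta_pos":[0.22,-0.005,0.005],"yaw":0},
    {"fingers":0,"delta_pos":[0.235,-0.005,0.005],"yaw":0}
  ]
}}

```text
clock: 6.3
eef_pos: [0.4759, 0.2119, 0.0241]
tool_rot: [0.392, 0.92, 0.021, 0.007]
ft_force: [0.7, -0.7, 1.1]
grip_width: -0.0
grasp_force: 0.5
```

Emit:
{"api": "jog_arm", "payload": {
  "deltas": [
    {"fingers":0,"delta_pos":[0,0,0],"yaw":0},
    {"fingers":0,"delta_pos":[-0.04,0,0],"yaw":0},
    {"fingers":0,"delta_pos":[-0.1,0,0],"yaw":0},
    {"fingers":0,"delta_pos":[-0.16,0,0],"yaw":0},
    {"fingers":0,"delta_pos":[-0.2,0,0],"yaw":0},
    {"fingers":0,"delta_pos":[-0.2,0,-0.15],"yaw":0},
    {"fingers":0,"delta_pos":[-0.2,0,-0.3],"yaw":0},
    {"fingers":0,"delta_pos":[-0.2,0,-0.4],"yaw":0},
    {"fingers":0,"delta_pos":[-0.2,0,-0.4],"yaw":0}
  ]
}}

```text
clock: 7.2
eef_pos: [0.518, 0.1646, 0.1492]
tool_rot: [0.393, 0.919, 0.024, 0.011]
ft_force: [-0.2, 0.7, 0.9]
grip_width: 0.0002
grasp_force: 0.0
```

```bash
python3 - <<'E'
from h import *
p,R,a=st()
c,W=cam("wrist");im=c["image"];hsv=cv2.cvtColor(im,cv2.COLOR_RGB2HSV).astype(int);z=W[...,2];x,y=W[...,0],W[...,1]
cv2.imwrite("pics/w2.png",im[:,:,::-1])
def cir(n,m):
    q=(W[m][:,:2]*1000).astype(np.float32);lo,hi=np.percentile(q,[1,99],axis=0);c=(lo+hi)/2;print(n,len(q),c,hi-lo,"r",np.linalg.norm(c/1000-P));return c
near=lambda c,r:np.hypot(x-c[0],y-c[1])<r
cir("cup",near((.445,.24),.07)&(hsv[...,1]>150)&(hsv[...,0]<18)&(z>.064)&(z<.078))
cir("dishrim",near((.627,.206),.085)&(z>.014)&(z<.024))
# bar-push start: arm heading th
th=np.radians(170.8);e=np.array([np.cos(th),np.sin(th)]);n=np.array([-np.sin(th),np.cos(th)])
go(p,R,a,[*(P+.062*e+.045*n),.16],170.8)
E
```

```text
t 7.2 p [0.518  0.1646 0.1492] ang 133.7 F [-0.2  0.7  0.9]
cup 4809 [441.80283997 241.0524411 ] [52.52070435 52.6068219 ] r 0.2554651131511097
dishrim 1388 [624.69922272 206.09374344] [136.25948547 136.35227325] r 0.14816828115301967
to [0.5516 0.0235 0.16  ] ang 170.8 -> delta [-0.417 -0.242 -0.049] yaw -0.824
```

View pics/w2.png

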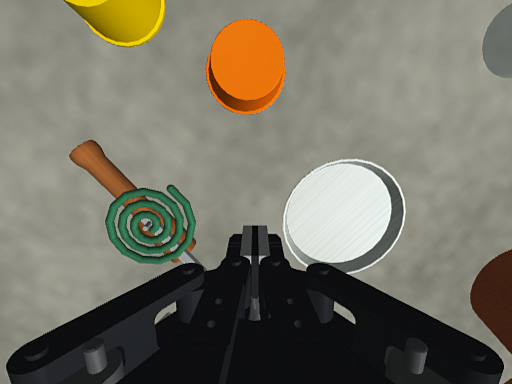

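The cup now stands upright at (246,65), with its centre 255 mm from the pivot and the coil and dish untouched. Next I go over to the tin-box side of the bar.

Emit:
{"api": "jog_arm", "payload": {
  "deltas": [
    {"fingers":0,"delta_pos":[-0.42,-0.24,-0.05],"yaw":-0.82},
    {"fingers":0,"delta_pos":[-0.42,-0.24,-0.05],"yaw":-0.82},
    {"fingers":0,"delta_pos":[-0.42,-0.24,-0.05],"yaw":-0.82},
    {"fingers":0,"delta_pos":[-0.42,-0.24,-0.05],"yaw":-0.82},
    {"fingers":0,"delta_pos":[-0.42,-0.24,-0.05],"yaw":-0.82},
    {"fingers":0,"delta_pos":[-0.42,-0.24,-0.05],"yaw":-0.82}
  ]
}}

```text
clock: 7.85
eef_pos: [0.5481, 0.0219, 0.1533]
tool_rot: [0.082, 0.996, 0.018, 0.012]
ft_force: [0.2, -0.3, -0.2]
grip_width: -0.0001
grasp_force: 0.0
```

```bash
python3 - <<'E'
from h import *
p,R,a=st()
c,W=cam("wrist");im=c["image"];z=W[...,2];x,y=W[...,0],W[...,1]
t,Wt=cam("top");zt=Wt[...,2]
A=cv2.resize(im[:,:,::-1],(400,300));B=cv2.resize(t["image"][120:260,140:320,::-1],(400,300),interpolation=cv2.INTER_CUBIC)
cv2.imwrite("pics/w3.png",np.hstack([A,B]))
m=(np.hypot(x-.62,y-.058)<.1)&(np.hypot(x-.62,y-.058)>.02)&(x<.6)&(y>.045)&(z>.046)&(z<.06)
print("bar",m.sum());q=(W[m][:,:2]*1000).astype(np.float32)
if len(q)>20: print(cv2.fitLine(q,2,0,.01,.01).ravel(), np.percentile(q,[2,98],axis=0).round())
m=(np.hypot(x-.48,y-.083)<.06)&(z>.056)&(z<.064);q=(W[m][:,:2]*1000).astype(np.float32)
if len(q)>20: print("coil",cv2.minEnclosingCircle(q), np.percentile(q,[1,99],axis=0).round())
E
```

```text
t 7.85 p [0.5481 0.0219 0.1533] ang 170.5 F [ 0.2 -0.3 -0.2]
bar 933
[ 9.8914319e-01 -1.4695497e-01  5.5838910e+02  6.5959122e+01] [[522.  57.]
 [598.  75.]]
coil ((481.68170166015625, 79.0826187133789), 49.00444793701172) [[435.  43.]
 [508. 121.]]
```

View pics/w3.png

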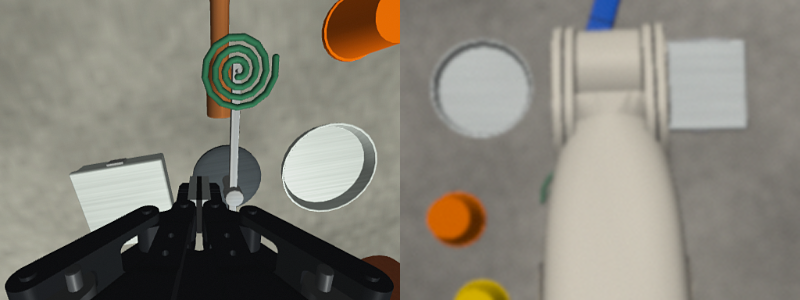

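The wrist half shows the bar from (235,185) to (236,110), with the fingertip at (200,190) on the tin-box side. Coil at (238,70), dish at (330,165). I descend beside the bar.

```bash
cat >> h.py <<'E'
P2=np.array([.620,.057])
def pol(th,r,off,z):
    t=np.radians(th);e=np.array([np.cos(t),np.sin(t)]);n=np.array([-np.sin(t),np.cos(t)]);return [*(P2+r*e+off*n),z]
E
python3 - <<'E'
from h import *
p,R,a=st()
go(p,R,a,pol(171.5,.06,.042,.036),171.5)
E
```

```text
t 7.95 p [0.5482 0.0229 0.1538] ang 170.5 F [-0.3  0.3 -0.1]
to [0.5545 0.0243 0.036 ] ang 171.5 -> delta [-0.011 -0.006  0.393] yaw -0.022
```

Emit:
{"api": "jog_arm", "payload": {
  "deltas": [
    {"fingers":0,"delta_pos":[-0.01,-0.005,0.1],"yaw":-0.02},
    {"fingers":0,"delta_pos":[-0.01,-0.005,0.2],"yaw":-0.02},
    {"fingers":0,"delta_pos":[-0.01,-0.005,0.3],"yaw":-0.02},
    {"fingers":0,"delta_pos":[-0.01,-0.005,0.39],"yaw":-0.02},
    {"fingers":0,"delta_pos":[-0.01,-0.005,0.39],"yaw":-0.02}
  ]
}}

```text
clock: 8.45
eef_pos: [0.5511, 0.0256, 0.034]
tool_rot: [0.074, 0.997, 0.017, 0.009]
ft_force: [-0.4, -0.6, -0.6]
grip_width: 0.0003
grasp_force: 0.0
```

```bash
python3 - <<'E'
from h import *
p,R,a=st()
# first sweep: contact offset 20mm
for i,th in enumerate([171.5,171.5,169,167,165,163,161,159,157,155,153,151]):
    go(p,R,a,pol(th,.06,(.03 if i==0 else .02),.036),th)
E
```

```text
t 8.45 p [0.5511 0.0256 0.034 ] ang 171.6 F [-0.4 -0.6 -0.6]
to [0.5562 0.0362 0.036 ] ang 171.5 -> delta [-0.012  0.038 -0.005] yaw 0.001
to [0.5577 0.0461 0.036 ] ang 171.5 -> delta [-0.012  0.071 -0.004] yaw 0.001
to [0.5573 0.0488 0.036 ] ang 169 -> delta [-0.009  0.08  -0.004] yaw 0.057
to [0.557 0.051 0.036] ang 167 -> delta [-0.007  0.087 -0.004] yaw 0.101
to [0.5569 0.0532 0.036 ] ang 165 -> delta [-0.005  0.094 -0.003] yaw 0.146
to [0.5568 0.0554 0.036 ] ang 163 -> delta [-0.004  0.101 -0.003] yaw 0.19
to [0.5568 0.0576 0.036 ] ang 161 -> delta [-0.003  0.109 -0.003] yaw 0.234
to [0.5568 0.0598 0.036 ] ang 159 -> delta [-0.002  0.116 -0.003] yaw 0.279
to [0.557 0.062 0.036] ang 157 -> delta [-0.001  0.123 -0.002] yaw 0.323
to [0.5572 0.0642 0.036 ] ang 155 -> delta [-0.001  0.131 -0.002] yaw 0.368
to [0.5575 0.0664 0.036 ] ang 153 -> delta [-0.001  0.138 -0.002] yaw 0.412
to [0.5578 0.0686 0.036 ] ang 151 -> delta [-0.001  0.145 -0.002] yaw 0.457
```

Emit:
{"api": "jog_arm", "payload": {
  "deltas": [
    {"fingers":0,"delta_pos":[-0.01,0.035,-0.004],"yaw":0},
    {"fingers":0,"delta_pos":[-0.01,0.06,-0.004],"yaw":0},
    {"fingers":0,"delta_pos":[-0.01,0.075,-0.004],"yaw":0.04},
    {"fingers":0,"delta_pos":[-0.007,0.087,-0.004],"yaw":0.1},
    {"fingers":0,"delta_pos":[-0.005,0.094,-0.003],"yaw":0.146},
    {"fingers":0,"delta_pos":[-0.004,0.101,-0.003],"yaw":0.19},
    {"fingers":0,"delta_pos":[-0.003,0.109,-0.003],"yaw":0.234},
    {"fingers":0,"delta_pos":[-0.002,0.116,-0.003],"yaw":0.28},
    {"fingers":0,"delta_pos":[-0.001,0.123,-0.002],"yaw":0.323},
    {"fingers":0,"delta_pos":[-0.001,0.131,-0.002],"yaw":0.368},
    {"fingers":0,"delta_pos":[-0.001,0.138,-0.002],"yaw":0.412},
    {"fingers":0,"delta_pos":[-0.001,0.145,-0.002],"yaw":0.457}
  ]
}}

```text
clock: 9.65
eef_pos: [0.5637, 0.0689, 0.043]
tool_rot: [0.251, 0.968, 0.02, 0.012]
ft_force: [0.6, 0.3, -0.0]
grip_width: 0.0002
grasp_force: 0.2
```

```bash
python3 - <<'E'
from h import *
p,R,a=st()
c,W=cam("wrist");im=c["image"];np.savez("w4.npz",W=W,im=im);z=W[...,2];x,y=W[...,0],W[...,1]
A=cv2.resize(im[:,:,::-1],(400,300))
s,Ws=cam("scene");B=cv2.resize(s["image"][150:290,200:400,::-1],(400,300),interpolation=cv2.INTER_CUBIC)
cv2.imwrite("pics/w4.png",np.hstack([A,B]))
hsv=cv2.cvtColor(im,cv2.COLOR_RGB2HSV).astype(int)
m=(hsv[...,0]>60)&(hsv[...,0]<95)&(hsv[...,1]>60)&(z>.052)&(z<.068);q=(W[m][:,:2]*1000).astype(np.float32)
if len(q)>20:
    lo,hi=np.percentile(q,[1,99],axis=0);k=(lo+hi)/2000;print("coil",k,hi-lo,"ang",np.degrees(np.arctan2(*(k-P2)[::-1])))
for th in [149,147,145,143,141,139,137,135,133,131,129,127]: go(p,R,a,pol(th,.06,.02,.036),th)
E
```

```text
t 9.65 p [0.5637 0.0689 0.043 ] ang 150.9 F [ 0.6  0.3 -0. ]
coil [0.4927246  0.13257483] [66.33032043 76.45889893] ang 149.29859279778032
to [0.5583 0.0708 0.036 ] ang 149 -> delta [ 0.019 -0.004  0.023] yaw 0.043
to [0.5588 0.0729 0.036 ] ang 147 -> delta [0.021 0.003 0.023] yaw 0.087
to [0.5594 0.075  0.036 ] ang 145 -> delta [0.023 0.01  0.023] yaw 0.132
to [0.56   0.0771 0.036 ] ang 143 -> delta [0.024 0.017 0.024] yaw 0.176
to [0.5608 0.0792 0.036 ] ang 141 -> delta [0.025 0.024 0.024] yaw 0.221
to [0.5616 0.0813 0.036 ] ang 139 -> delta [0.026 0.032 0.024] yaw 0.265
to [0.5625 0.0833 0.036 ] ang 137 -> delta [0.027 0.039 0.025] yaw 0.31
to [0.5634 0.0853 0.036 ] ang 135 -> delta [0.028 0.046 0.025] yaw 0.354
to [0.5645 0.0872 0.036 ] ang 133 -> delta [0.028 0.054 0.025] yaw 0.399
to [0.5655 0.0892 0.036 ] ang 131 -> delta [0.028 0.061 0.026] yaw 0.443
to [0.5667 0.091  0.036 ] ang 129 -> delta [0.027 0.068 0.026] yaw 0.487
to [0.5679 0.0929 0.036 ] ang 127 -> delta [0.027 0.076 0.026] yaw 0.532
```

View pics/w4.png

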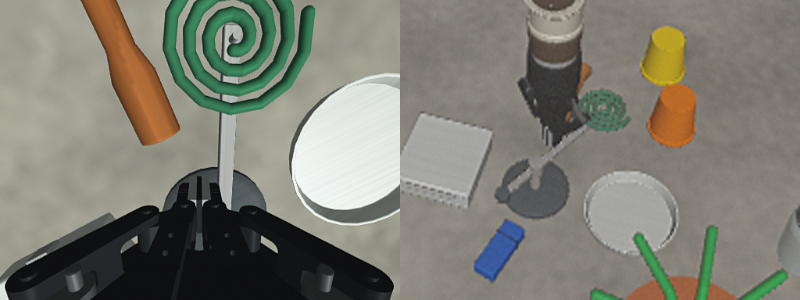

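The scene half shows the bar following the fingertip. The coil is at (605,108), clear of the cup at (672,112). I check that the pose has settled and carry on.

```bash
python3 - <<'E'
from h import *
p,R,a=st()
for th in [149,138,127]: go(p,R,a,pol(th,.06,.02,.036),th)
E
```

```text
t 9.75 p [0.5636 0.0691 0.0428] ang 151.1 F [-0.4  0.2  0. ]
to [0.5583 0.0708 0.036 ] ang 149 -> delta [ 0.019 -0.005  0.022] yaw 0.046
to [0.562  0.0823 0.036 ] ang 138 -> delta [0.026 0.035 0.024] yaw 0.29
to [0.5679 0.0929 0.036 ] ang 127 -> delta [0.026 0.075 0.026] yaw 0.534
```

Emit:
{"api": "jog_arm", "payload": {
  "deltas": [
    {"fingers":0,"delta_pos":[0.005,0,0.02],"yaw":0.04},
    {"fingers":0,"delta_pos":[0.01,0.004,0.022],"yaw":0.09},
    {"fingers":0,"delta_pos":[0.015,0.01,0.022],"yaw":0.13},
    {"fingers":0,"delta_pos":[0.02,0.017,0.023],"yaw":0.176},
    {"fingers":0,"delta_pos":[0.023,0.024,0.024],"yaw":0.22},
    {"fingers":0,"delta_pos":[0.025,0.032,0.024],"yaw":0.265},
    {"fingers":0,"delta_pos":[0.026,0.039,0.024],"yaw":0.31},
    {"fingers":0,"delta_pos":[0.027,0.046,0.025],"yaw":0.354},
    {"fingers":0,"delta_pos":[0.027,0.054,0.025],"yaw":0.4},
    {"fingers":0,"delta_pos":[0.027,0.061,0.026],"yaw":0.443},
    {"fingers":0,"delta_pos":[0.027,0.068,0.026],"yaw":0.487},
    {"fingers":0,"delta_pos":[0.027,0.076,0.026],"yaw":0.532}
  ]
}}

```text
clock: 10.95
eef_pos: [0.567, 0.0925, 0.0351]
tool_rot: [0.446, 0.895, 0.022, 0.007]
ft_force: [-0.5, -0.9, -0.4]
grip_width: 0.0001
grasp_force: 0.2
```

```bash
cat >> h.py <<'E'
def coil():
    c,W=cam("wrist");im=c["image"];z=W[...,2];hsv=cv2.cvtColor(im,cv2.COLOR_RGB2HSV).astype(int)
    m=(hsv[...,0]>60)&(hsv[...,0]<95)&(hsv[...,1]>60)&(z>.052)&(z<.068);q=W[m][:,:2]
    lo,hi=np.percentile(q,[1,99],axis=0);k=(lo+hi)/2;print("coil",k,hi-lo,"ang",np.degrees(np.arctan2(*(k-P2)[::-1])));return c
E
python3 - <<'E'
from h import *
coil();p,R,a=st()
for th in [125,123,121,119,117,115,113,111,109,107,105,103]: go(p,R,a,pol(th,.06,.02,.036),th)
E
```

```text
coil [0.52551512 0.17195273] [0.07348886 0.07064412] ang 129.41834260591176
t 11.0 p [0.5673 0.0929 0.0351] ang 127.0 F [0.1 1.3 0.4]
to [0.5692 0.0947 0.036 ] ang 125 -> delta [ 0.001  0.009 -0.002] yaw 0.045
to [0.5705 0.0964 0.036 ] ang 123 -> delta [ 0.003  0.016 -0.002] yaw 0.089
to [0.572  0.0981 0.036 ] ang 121 -> delta [ 0.004  0.023 -0.002] yaw 0.134
to [0.5734 0.0998 0.036 ] ang 119 -> delta [ 0.006  0.03  -0.001] yaw 0.178
to [0.5749 0.1014 0.036 ] ang 117 -> delta [ 0.007  0.038 -0.001] yaw 0.223
to [0.5765 0.1029 0.036 ] ang 115 -> delta [ 0.008  0.045 -0.001] yaw 0.267
to [0.5781 0.1044 0.036 ] ang 113 -> delta [ 0.009  0.052 -0.   ] yaw 0.312
to [0.5798 0.1058 0.036 ] ang 111 -> delta [ 0.009  0.059 -0.   ] yaw 0.356
to [0.5816 0.1072 0.036 ] ang 109 -> delta [0.009 0.067 0.   ] yaw 0.4
to [0.5833 0.1085 0.036 ] ang 107 -> delta [0.009 0.074 0.001] yaw 0.445
to [0.5852 0.1098 0.036 ] ang 105 -> delta [0.009 0.082 0.001] yaw 0.489
to [0.587 0.111 0.036] ang 103 -> delta [0.008 0.089 0.001] yaw 0.534
```

Emit:
{"api": "jog_arm", "payload": {
  "deltas": [
    {"fingers":0,"delta_pos":[0.001,0.009,0],"yaw":0.045},
    {"fingers":0,"delta_pos":[0.003,0.016,0],"yaw":0.09},
    {"fingers":0,"delta_pos":[0.004,0.023,0],"yaw":0.134},
    {"fingers":0,"delta_pos":[0.006,0.03,0],"yaw":0.178},
    {"fingers":0,"delta_pos":[0.007,0.038,0],"yaw":0.223},
    {"fingers":0,"delta_pos":[0.008,0.045,0],"yaw":0.267},
    {"fingers":0,"delta_pos":[0.009,0.052,0],"yaw":0.312},
    {"fingers":0,"delta_pos":[0.009,0.059,0],"yaw":0.356},
    {"fingers":0,"delta_pos":[0.009,0.067,0],"yaw":0.4},
    {"fingers":0,"delta_pos":[0.009,0.074,0],"yaw":0.445},
    {"fingers":0,"delta_pos":[0.009,0.082,0.001],"yaw":0.49},
    {"fingers":0,"delta_pos":[0.008,0.089,0.001],"yaw":0.534}
  ]
}}

```text
clock: 12.2
eef_pos: [0.5865, 0.1106, 0.0356]
tool_rot: [0.622, 0.783, 0.023, 0.002]
ft_force: [-0.8, -0.3, 0.1]
grip_width: -0.0
grasp_force: 0.2
```

```bash
python3 - <<'E'
from h import *
coil();p,R,a=st()
for th in [101,99,97,95,93,91,90,89,88,87]: go(p,R,a,pol(th,.06,.02,.036),th)
E
```

```text
coil [0.58353634 0.19599552] [0.07613739 0.06150832] ang 104.699561674976
t 12.25 p [0.5869 0.1108 0.0357] ang 103.0 F [-0.1  0.8  0.4]
to [0.5889 0.1121 0.036 ] ang 101 -> delta [ 0.003  0.008 -0.001] yaw 0.045
to [0.5909 0.1131 0.036 ] ang 99 -> delta [ 0.005  0.015 -0.   ] yaw 0.09
to [0.5928 0.1141 0.036 ] ang 97 -> delta [0.006 0.022 0.   ] yaw 0.134
to [0.5948 0.115  0.036 ] ang 95 -> delta [0.008 0.029 0.   ] yaw 0.179
to [0.5969 0.1159 0.036 ] ang 93 -> delta [0.009 0.036 0.001] yaw 0.223
to [0.599  0.1166 0.036 ] ang 91 -> delta [0.01  0.044 0.001] yaw 0.267
to [0.6   0.117 0.036] ang 90 -> delta [0.01  0.047 0.001] yaw 0.29
to [0.6011 0.1173 0.036 ] ang 89 -> delta [0.011 0.051 0.001] yaw 0.312
to [0.6021 0.1177 0.036 ] ang 88 -> delta [0.011 0.055 0.001] yaw 0.334
to [0.6032 0.118  0.036 ] ang 87 -> delta [0.011 0.058 0.002] yaw 0.356
```

Emit:
{"api": "jog_arm", "payload": {
  "deltas": [
    {"fingers":0,"delta_pos":[0.003,0.008,0],"yaw":0.045},
    {"fingers":0,"delta_pos":[0.005,0.015,0],"yaw":0.09},
    {"fingers":0,"delta_pos":[0.006,0.022,0],"yaw":0.134},
    {"fingers":0,"delta_pos":[0.008,0.029,0],"yaw":0.18},
    {"fingers":0,"delta_pos":[0.009,0.036,0],"yaw":0.223},
    {"fingers":0,"delta_pos":[0.01,0.044,0.001],"yaw":0.267},
    {"fingers":0,"delta_pos":[0.01,0.05,0.001],"yaw":0.31},
    {"fingers":0,"delta_pos":[0.01,0.055,0.001],"yaw":0.335},
    {"fingers":0,"delta_pos":[0.01,0.057,0.001],"yaw":0.345}
  ]
}}

```text
clock: 13.15
eef_pos: [0.6023, 0.1172, 0.0356]
tool_rot: [0.722, 0.692, 0.023, -0.001]
ft_force: [0.1, -0.4, 0.3]
grip_width: 0.0004
grasp_force: 0.2
```

```bash
python3 - <<'E'
from h import *
c=coil();p,R,a=st();cv2.imwrite("pics/w5.png",c["image"][:,:,::-1])
go(p,R,a,pol(88,.06,.05,.036),88)
E
```

```text
coil [0.62597508 0.19857432] [0.07707921 0.05868422] ang 87.58329010143795
t 13.2 p [0.6023 0.117  0.0355] ang 87.6 F [-0.4  0.5 -0.6]
to [0.5721 0.1187 0.036 ] ang 88 -> delta [ 0.001 -0.101 -0.005] yaw -0.01
```

View pics/w5.png

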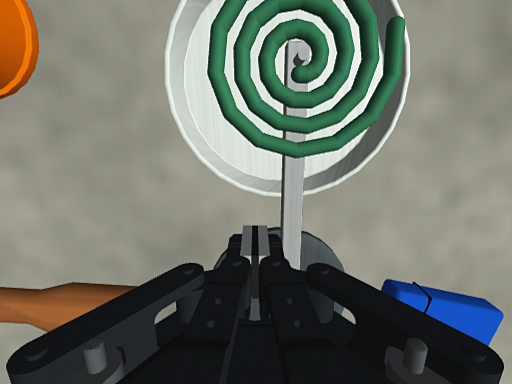

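The coil at (300,60) is now over the dish, with the fingertip at (255,240) still beside the bar. I back off sideways, then lift.

Emit:
{"api": "jog_arm", "payload": {
  "deltas": [
    {"fingers":0,"delta_pos":[0,-0.03,0],"yaw":0},
    {"fingers":0,"delta_pos":[0,-0.08,0],"yaw":0},
    {"fingers":0,"delta_pos":[0,-0.12,0],"yaw":0},
    {"fingers":0,"delta_pos":[0,-0.12,-0.1],"yaw":0},
    {"fingers":0,"delta_pos":[0,-0.12,-0.25],"yaw":0},
    {"fingers":0,"delta_pos":[0,-0.12,-0.4],"yaw":0},
    {"fingers":0,"delta_pos":[0,-0.12,-0.55],"yaw":0},
    {"fingers":0,"delta_pos":[-0.3,-0.4,-0.6],"yaw":0},
    {"fingers":0,"delta_pos":[-0.6,-0.7,-0.6],"yaw":0},
    {"fingers":0,"delta_pos":[-0.9,-0.7,-0.6],"yaw":0},
    {"fingers":0,"delta_pos":[-0.9,-0.7,-0.6],"yaw":0},
    {"fingers":0,"delta_pos":[-0.9,-0.7,-0.6],"yaw":0}
  ]
}}

```text
clock: 14.4
eef_pos: [0.411, -0.0865, 0.2007]
tool_rot: [0.722, 0.692, 0.022, -0.001]
ft_force: [0.8, -0.1, 0.4]
grip_width: -0.0002
grasp_force: 0.0
```

```bash
python3 - <<'E'
from h import *
st();c,W=cam("top");im=c["image"];x,y,z=W[...,0],W[...,1],W[...,2]
s,_=cam("scene")
cv2.imwrite("pics/fin.png",np.hstack([cv2.resize(im[100:280,100:340,::-1],(400,300),interpolation=cv2.INTER_CUBIC),cv2.resize(s["image"][150:290,170:370,::-1],(400,300),interpolation=cv2.INTER_CUBIC)]))
def ctr(n,m):
    q=W[m];lo,hi=np.percentile(q,[1,99],axis=0);print(n,len(q),np.round((lo+hi)/2,4),np.round(hi-lo,3))
near=lambda c,r:np.hypot(x-c[0],y-c[1])<r
ctr("coil",near((.625,.206),.06)&(z>.05)&(z<.07));ctr("dish",near((.627,.206),.085)&(z>.012)&(z<.03))
ctr("hub",near((.62,.058),.03)&(z>.058));ctr("tin",near((.62,-.088),.1)&(z>.03)&(y<-.01)); ctr("cup",near((.442,.241),.06)&(z>.064))
hsv=cv2.cvtColor(im,cv2.COLOR_RGB2HSV);ctr("lighter",near((.737,.037),.06)&(hsv[...,1]>150)&(z<.03))
E
```

```text
t 14.4 p [ 0.411  -0.0865  0.2007] ang 87.6 F [ 0.8 -0.1  0.4]
coil 452 [0.6281 0.196  0.0598] [0.077 0.09  0.016]
dish 224 [0.6268 0.2063 0.0174] [0.135 0.135 0.011]
hub 56 [0.6193 0.0552 0.0642] [0.023 0.04  0.011]
tin 1718 [ 0.6215 -0.0822  0.0428] [0.123 0.132 0.025]
cup 302 [0.4432 0.2422 0.0702] [0.054 0.052 0.012]
lighter 260 [0.7365 0.0363 0.02  ] [0.079 0.043 0.012]
```

View pics/fin.png

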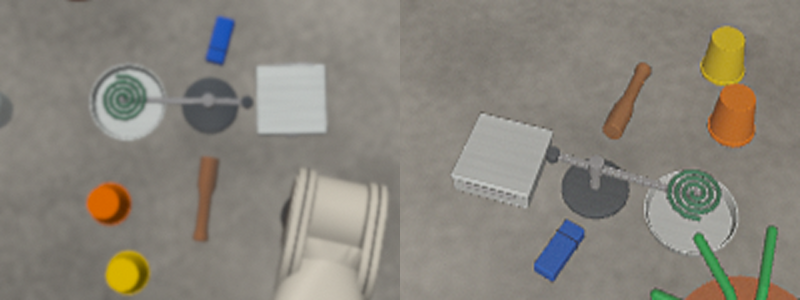

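The final picture shows the coil at (123,98) within the dish rim at (128,100). The stand, tin box, lighter case and pestle are where they were, the cup is standing, and the arm is clear.

```bash
python3 -c "
from workcell import bot
print(bot.job_done())"
```

```text
the job is handed in; nothing more can be done
None
```

The job is handed in at about 14.5 s: I pushed the orange cup clear (still upright, 255 mm from the pivot), then swung the arm so the whole coil is over the dish, with nothing seen touching the coil and nothing else out of place in the last pictures.

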